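# Make room for the relay module

## Task

Put the loose relay module into the row in the metal tray, between the two tall modules. Slide the modules on either side of that place gently apart, by feel, up against the sprung ends of the tray, to make the gap wide enough (never press the row with more than about 8 N), then gently lower the loose module into the gap, without dropping it, until it stands fully down on the tray floor, upright and in line with the row, and let it go. Keep the other modules standing in the tray and leave the flux jar, solder spool and tape roll alone.

Things in the scene. Friction and masses are not known exactly. Their poses are not given: they have to be found in the camera images.
- spare_mid (a point): Centre (25 mm over its foot) of the loose relay module, a grey plastic block with black trim, upright on the mat: 26 (its y) x 40 (x) x 50 mm high, about 120 g. Its lowest 10 mm taper to 24 (y) x 34 (x) at the foot. A half turn about z changes nothing. Grip it from above across its 40 mm, fingers on its x faces, so that they clear the neighbours in the row.
- tallL_mid (a point): Centre (33 mm over its foot) of the tall module left (+y) of the wanted place: as the loose one but 66 mm high. Its y runs along the row to the left. Modules slide easily on the floor of the fixed tray (7 mm over the bench; the mat is at 3 mm), but lean if pushed near their tops: hold them low, just over the tray's side rims (16 mm over the mat, 44 mm apart inside, 56 outside, parallel to the row).
- tallR_mid (a point): The same for the tall module right (-y) of the wanted place; next to tallL at the start, 0 to 1 mm between them. The tray is 159 mm long inside, between its unpressed sprung ends: six modules side by side take 156 mm.
- leftend_mid (a point): Centre (25 mm over its foot) of the short module (as the loose one) left of tallL, the last on that side. Beyond it, 1 to 25 mm away (not measured), is the tray's left end: a rubber-faced plate 46 mm high that yields about 2 N per mm for 2 mm, then is hard; damped, it springs back slowly.
- right1_mid (a point): Centre (25 mm over its foot) of the short module (as the loose one) right of tallR.
- right2_mid (a point): The same for the short module right of right1, the last on that side. Beyond it, 1 to 25 mm away (not measured), is the tray's right end, sprung like the left one.
- fluxjar: Bystander: amber flux jar with white cap, 56 mm across, 30 mm high; origin under its centre.
- spool: Bystander: solder spool, 52 mm across, 24 mm high, lying flat; origin under its centre.
- tape: Bystander: roll of red tape, 66 mm across, 18 mm high, lying flat; origin under its centre.
Not all that is in view belongs to the job. What is shaped like the part that bears spare_mid but brown is not meant.

How it is judged (in metres and radians):
On the way:
1. a gap as wide as the module (25.5 mm or more) has been opened between the two tall modules (distance between tallL_mid and tallR_mid above 0.0515 m), for 0.2 s.
At the end, for the whole second after the job is handed in: The loose module stands released, at rest, between the tall ones, 24 to 31 mm from each along the row (centres), within 6 mm across it; it and the five row modules are upright (0.06 rad) and down on the tray floor (3 mm) (z of spare_mid in the frame of tallL_mid between -0.011 and -0.005 m and height (world z) of each of spare_mid, leftend_mid, right1_mid, right2_mid below 0.035 m and y of spare_mid in the frame of tallL_mid between -0.031 and -0.024 m and y of spare_mid in the frame of tallR_mid between 0.024 and 0.031 m and x of spare_mid in the frame of tallL_mid between -0.006 and 0.006 m and angle between each of spare_mid, tallL_mid, tallR_mid, leftend_mid, right1_mid, right2_mid's own z axis and vertical below 0.06 rad and height (world z) of each of tallL_mid, tallR_mid below 0.043 m and linear speed of spare below 0.01 m/s); the robot touches nothing.
It fails at once if the row is pressed with more than 10 N, to the left or to the right (contact force between tallL and leftend above 10 N or contact force between tallR and right1 above 10 N).
It fails at once if the loose module is forced against a tall neighbour with more than 18 N (contact force between spare and tallL above 18 N or contact force between spare and tallR above 18 N).
It fails at once if a row module is lifted more than about 20 mm (height (world z) of any of tallL_mid, tallR_mid above 0.06 m or height (world z) of any of leftend_mid, right1_mid, right2_mid above 0.052 m).
It fails at once if a bystander is moved more than 15 mm (distance of any of fluxjar, spool, tape from where it was at the start of the episode above 0.015 m).
It fails at once if the loose module is dropped into the gap (horizontal distance between spare_mid and tallL_mid below 0.035 m and height (world z) of spare_mid below 0.09 m and linear speed of spare above 0.4 m/s).
It also fails if it takes over 64 s, if anything falls off the work surface, if the arm or the gripper's body presses on something with over 40 N, if the wrist force passes 120 N, or if a joint passes its speed limit or range.

## Robot

A 6-joint arm with a two-finger parallel gripper is mounted at the origin on the work surface. World frame = base frame: x ahead of the robot, y to its left, z up, the work surface at z = 0. Lengths are in mm, angles in rad, forces in N, time in s.
With the tool pointing down it reaches from about 350 to 800 mm from the base axis. Payload 7.3 kg.
Tool frame: the origin (TCP) lies midway between the tips of the shut fingers; the grasp point (between the pads) lies 19 mm behind it; z points along the fingers, y is the direction in which the jaws open and shut (so a half turn about z gives the same grasp; the last joint's range is limited). The gripper opens to 85 mm and grips with 20 to 120 N. Pads are 22 mm wide; open, the fingers measure 114 mm over their backs; the gripper's body (76 mm by 85 mm) begins 54 mm behind the grasp point. The pads swing forward as they close: fully open they stand 13 mm farther back than shut.
Start: joints at [1.097, 0.342, 1.524, -0, 1.275, -0.146], TCP at [169.015, 497.07, 231.322] pointing down, gripper open.
Joint ranges: [-2.53, 2.53], [-0.77, 2.02], [0.04, 2.7], [-1, 4.14], [0.28, 2.66], [-3.11, 3.11]. Speed limits (rad/s): [2.57, 2.57, 3.14, 3.14, 3.14, 3.14].

## Interface

Orientations are given as [roll, pitch, yaw] about the fixed x, y, z axes, in that order (R = Rz(yaw) Ry(pitch) Rx(roll)).
In Python, from plant import bot, optics, finder gives the robot as it stands. The module is installed in compiled form; this text tells all that it offers.
- The arm moves only by the tool servo_tool, never from a script. Its argument "motion" is one flat list of numbers, 7 for each row, row after row: the turn, a rotation vector about the tool's x, y, z in rad, then the shift along the tool's x, y, z in cm, then the opening in per cent of the stroke, from 0 (shut) to 100 (fully open). A call has 1 to 20 rows; each row is the pose to reach, as a shift and turn from the pose measured when the call began, along the tool's axes at that moment; what a row does not reach only later rows make up. A row lasts 1/8 s, in which the tool goes at most 62.5 mm and 10.7 degrees, less where a joint would pass 70% of its speed; a pose out of reach is approached as far as the arm can. A call with a gripper value outside its range is refused whole. The fingers move at their own pace and stop on an object; "squeeze" is the grip in N (left out, the last holds). Time passes only in rows, so rows that repeat a pose let the fingers close. It gives the time, the measured TCP pose, the force and the opening at its end, in the units of the state.
- bot.observe(): the state, without advancing time (a new reading comes with each control period).
- optics.capture(name): name is "side" or "top"; returns a dict with "img" (384x512x3 uint8, blue, green, red), "fx", "fy", "cx", "cy" (pixels), "k1" (the pictures are not rectified: a ray, as slopes to the right and down, at radius r is drawn at 1 + k1 r^2 times it, then the intrinsics apply), "R" (3x3) and "t" (3): a world point X has camera coordinates R X + t. Camera axes: x right, y down, z forward; pixel columns grow to the right and rows downward; lengths in mm; the calibration is good to about 2 mm. A picture is of the moment at which its call begins. There is no depth.
- bot.finish_job(): hands the job in, once; it reports no verdict.
Trained networks look in the newest picture that a camera, given by its name, has taken for a name from the list of things; names that differ only in an ending like _2 or _b are one class to them, and where a whole thing is asked for, a point or a joint stands for the part that bears it (a point fixed in the world has none). Each returns a list of dicts, best first, with "p" (0 to 1); they miss things now and then, are a little off and sometimes report something else, mostly with a low value. They report only what shows in the picture. A call takes as long as a camera call. They do not tell look-alikes from the thing itself.
- finder.boxes_of(camera, name): "position" ([column, row] in pixels, amid what is visible of it).
- finder.regions_of(camera, name): "pixels" (384x512 bool, what is visible of it) and "position" ([column, row] in pixels, amid what is visible of it).
- finder.landmark_of(camera, name): "position" ([column, row] in pixels: a listed point, or the origin of a listed thing).
The state is a dict: "time": time; "qpos": joint angles; "qvel": joint speeds; "tau": joint torques, N m; "tool_pos": TCP position; "eef_rot": TCP orientation; "contact_force": force on the tool from outside, world axes, zero at the start; "torque": the same for the moment, N m; "finger_gap": finger opening in mm.
Only numpy, scipy, OpenCV 4.12 (cv2) and the standard library are available. Lean on these libraries where they do the work, as an engineer would, in place of code of your own. Each camera call takes 0.05 s, during which the arm holds its last target.

## Working session

There is one attempt and no reset: what is moved stays moved. The work goes in short steps, Python scripts to look and compute and a tool call to move; the robot and the scene stay as the last step left them, time stands still between calls to the robot, and variables do not carry over. Pictures are saved under pics/ and viewed, and the job is handed in when it is done.

Besides the shell and the picture viewer there is one more tool, called after "Emit:" by a JSON object that holds its "method" and its "body", one argument or row to a line. servo_tool: Moves the arm, as the interface text tells. Its arguments: {"type":"object","properties":{"motion":{"type":"array"},"squeeze":{"type":"number"}},"required":["motion"]}

```bash
mkdir -p pics; cat > h.py <<'E'
import numpy as np, cv2
from plant import bot, optics, finder
E
python3 - <<'E'
from h import *
s=bot.observe()
for k,v in s.items(): print(k,np.round(v,3))
for c in ['side','top']:
    d=optics.capture(c); cv2.imwrite(f'pics/{c}0.png',d['img'])
    print(c,d['fx'],d['fy'],d['cx'],d['cy'],d['k1'],np.round(d['R'],3).tolist(),np.round(d['t'],1), np.round(-d['R'].T@d['t'],1))
    for n in ['spare_mid','tallL_mid','tallR_mid','leftend_mid','right1_mid','right2_mid','fluxjar','spool','tape']:
        print(n,[(np.round(r['position'],1).tolist(),round(float(r['p']),2)) for r in finder.landmark_of(c,n)])
E
```

```text
time 0.0
qpos [ 1.097  0.343  1.525  0.     1.275 -0.146]
qvel [ 0.001  0.002  0.001 -0.001 -0.001 -0.001]
tau [ 2.0000e-03 -4.3370e+01 -2.4601e+01 -0.0000e+00  8.0000e-03  0.0000e+00]
tool_pos [168.808 496.687 230.614]
eef_rot [-3.14  -0.     2.814]
contact_force [-1.009 -0.664 -0.172]
torque [ 0.017 -0.011 -0.04 ]
finger_gap 85.125
side 377.00533197902416 377.00533197902416 263.759805631801 184.02597553756968 -0.07070469334112546 [[0.916, -0.402, 0.005], [-0.219, -0.509, -0.832], [0.337, 0.761, -0.555]] [-533.5  188.6  577.8] [ 335.2 -558.   479.8]
spare_mid [([237.2, 180.8], 0.95), ([251.1, 160.0], 0.86), ([202.8, 153.1], 0.85), ([214.1, 171.2], 0.63), ([267.9, 246.4], 0.46)]
tallL_mid [([268.4, 254.6], 0.76)]
tallR_mid [([273.7, 266.4], 0.59)]
leftend_mid [([269.1, 246.7], 0.7)]
right1_mid [([281.7, 278.7], 0.62), ([214.5, 171.6], 0.53)]
right2_mid [([288.6, 295.2], 0.86)]
fluxjar [([416.6, 291.0], 0.94)]
spool [([315.1, 194.4], 0.69)]
tape [([270.5, 142.3], 0.91), ([273.8, 267.3], 0.42)]
top 354.63472461454865 354.63472461454865 252.85007194316398 188.804263781447 -0.10079380475177396 [[-0.011, -0.999, -0.036], [-0.986, 0.017, -0.168], [0.169, 0.033, -0.985]] [ 42.6 603.5 598.1] [494.2  12.3 692.4]
spare_mid [([226.9, 217.8], 0.86), ([138.6, 228.4], 0.66), ([181.6, 231.9], 0.56)]
tallL_mid [([369.0, 228.1], 0.7), ([354.4, 228.6], 0.67)]
tallR_mid [([367.1, 229.7], 0.63)]
leftend_mid [([342.2, 228.0], 0.76)]
right1_mid [([382.1, 232.1], 0.79)]
right2_mid [([394.8, 231.0], 0.62), ([382.1, 229.3], 0.37)]
fluxjar [([412.2, 130.7], 0.89), ([341.7, 227.4], 0.65)]
spool [([255.4, 141.9], 0.97)]
tape [([139.1, 142.5], 0.73)]
```

View pics/side0.png

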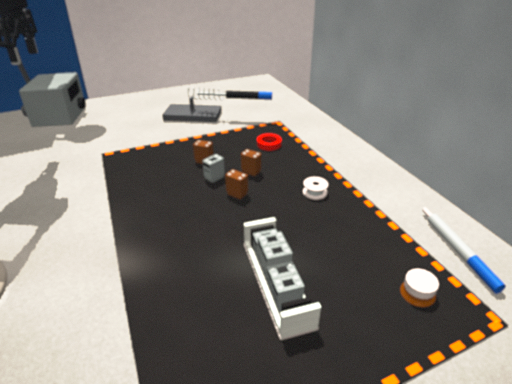

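View pics/top0.png

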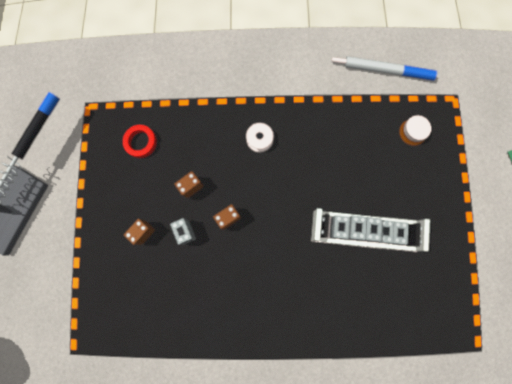

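Candidates for spare (side / top): brown (237,181)/(227,217), brown (251,160)/(188,184), brown (203,153)/(137,232), grey (214,171)/(182,232). The row's grey modules are in the tray. I choose the grey one by its description and check it in a crop.

```bash
python3 - <<'E'
from h import *
a=cv2.imread('pics/side0.png');b=cv2.imread('pics/top0.png')
A=cv2.resize(a[140:200,180:280],None,fx=4,fy=4,interpolation=cv2.INTER_CUBIC)
B=cv2.resize(b[205:255,150:250],None,fx=4,fy=4,interpolation=cv2.INTER_CUBIC)
cv2.imwrite('pics/c1.png',np.vstack([A,B]))
A=cv2.resize(a[210:340,230:330],None,fx=4.5,fy=4.5,interpolation=cv2.INTER_CUBIC)[:585]
B=cv2.resize(b[200:260,300:440],None,fx=5.6,fy=5.6,interpolation=cv2.INTER_CUBIC)
cv2.imwrite('pics/c2.png',A);cv2.imwrite('pics/c3.png',B)
E
```

```text
(no output)
```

View pics/c1.png

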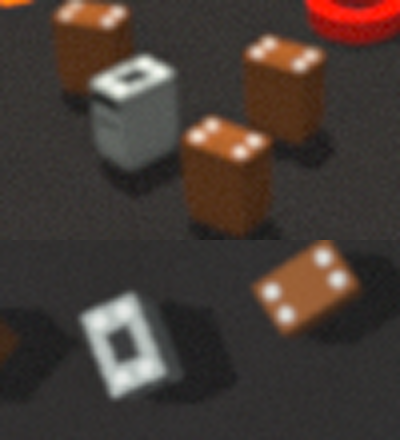

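View pics/c2.png

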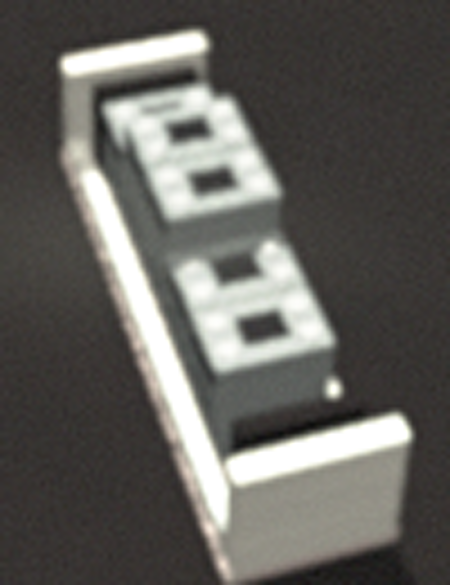

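View pics/c3.png

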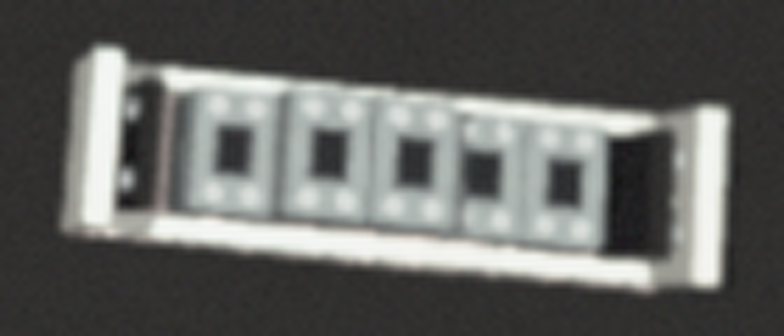

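```bash
cat >> h.py <<'E'
def crop(img,c0,r0,w,h,s,fn):
    A=cv2.resize(img[r0:r0+h,c0:c0+w],None,fx=s,fy=s,interpolation=cv2.INTER_CUBIC)
    for k in range(0,w,5):
        cv2.line(A,(k*s+s//2,0),(k*s+s//2,6 if (c0+k)%10 else 12),(0,255,255),1)
        if (c0+k)%10==0: cv2.putText(A,str(c0+k),(k*s+2,24),0,.4,(0,255,255),1)
    for k in range(0,h,5):
        cv2.line(A,(0,k*s+s//2),(6 if (r0+k)%10 else 12,k*s+s//2),(0,255,255),1)
        if (r0+k)%10==0: cv2.putText(A,str(r0+k),(14,k*s+s//2+4),0,.4,(0,255,255),1)
    cv2.imwrite(fn,A)
def proj(d,X):
    K=np.array([[d['fx'],0,d['cx']],[0,d['fy'],d['cy']],[0,0,1]])
    return cv2.projectPoints(np.asarray(X,float).reshape(-1,1,3),cv2.Rodrigues(d['R'])[0],d['t'],K,np.array([d['k1'],0,0,0]))[0].reshape(-1,2)
def onplane(d,uv,z):
    K=np.array([[d['fx'],0,d['cx']],[0,d['fy'],d['cy']],[0,0,1]])
    p=cv2.undistortPoints(np.asarray(uv,float).reshape(-1,1,2),K,np.array([d['k1'],0,0,0])).reshape(-1,2)
    r=np.c_[p,np.ones(len(p))]@d['R']; c=-d['R'].T@d['t']
    return (c+r*((z-c[2])/r[:,2])[:,None])[:,:2]
E
python3 - <<'E'
from h import *
import pickle
D={}
for c in ['side','top']:
    D[c]=optics.capture(c)
pickle.dump(D,open('D0.pkl','wb'))
t=D['top']['img'];s=D['side']['img']
crop(t,305,205,66,50,12,'pics/t1.png')
crop(t,370,205,66,50,12,'pics/t2.png')
crop(t,160,210,45,45,12,'pics/t3.png')
crop(s,190,145,60,50,12,'pics/s3.png')
E
```

```text
(no output)
```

View pics/t1.png

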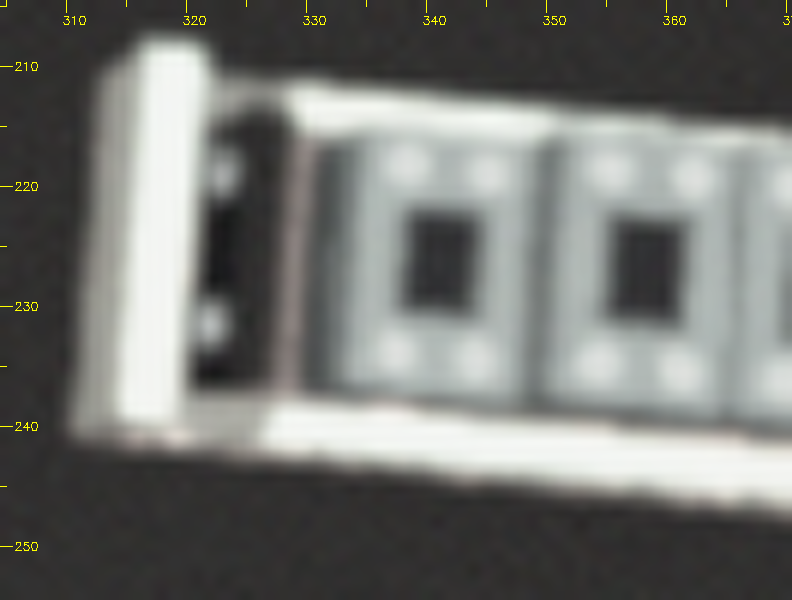

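View pics/t2.png

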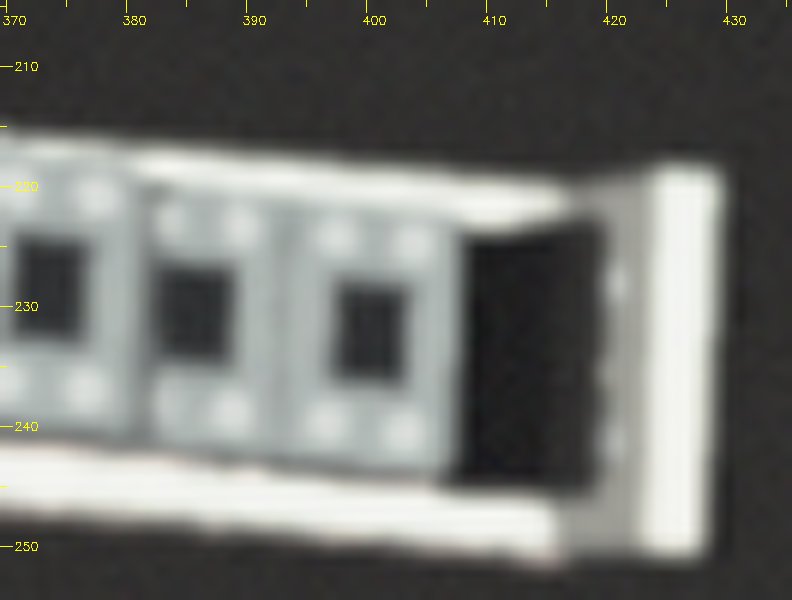

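View pics/t3.png

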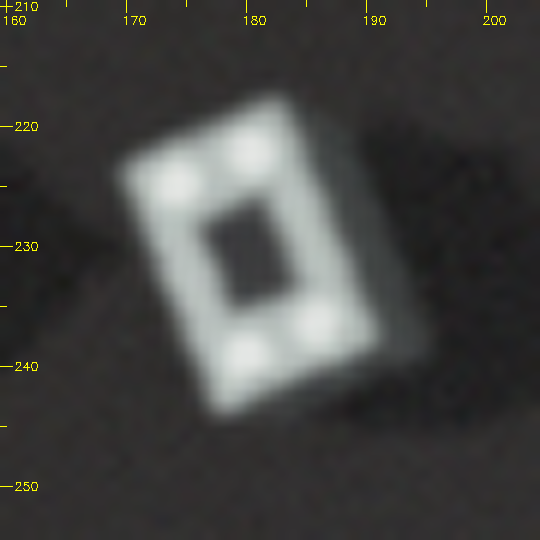

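View pics/s3.png

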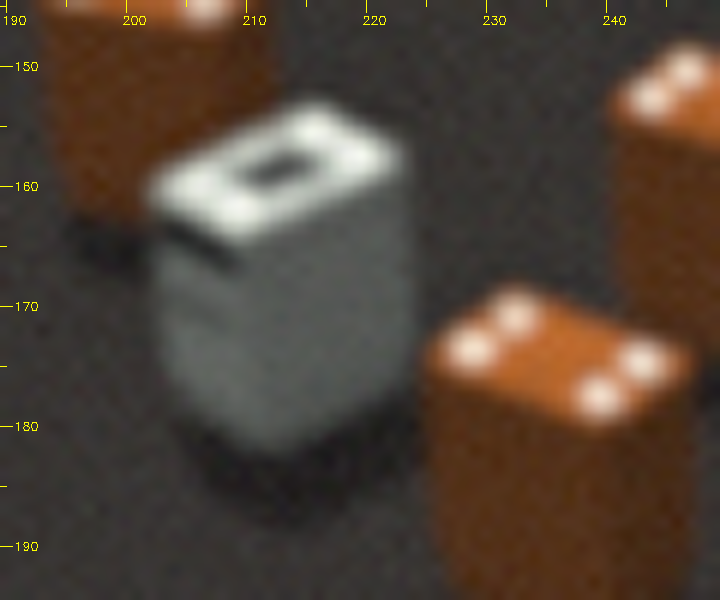

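```bash
python3 - <<'E'
from h import *
import pickle
D=pickle.load(open('D0.pkl','rb'));T,S=D['top'],D['side']
def rect(p):
    c=p.mean(0);e=p-np.roll(p,1,0);L=np.linalg.norm(e,axis=1);a=np.degrees(np.arctan2(e[:,1],e[:,0]))
    print(c.round(1),L.round(1),a.round(1))
print('spare');rect(onplane(T,[(170,223),(183,217.8),(191,238),(178,244)],53))
rect(onplane(S,[(202.3,160.5),(216,153),(223,157.5),(209,164.7)],53))
print(onplane(T,[(180.2,230.6)],53))
print('row sq');print(onplane(T,[(340.8,226.5),(400.3,232)],57).round(1),onplane(T,[(358,227),(373.5,229)],73).round(1))
print('tall rect');rect(onplane(T,[(351,215.5),(380.5,218.5),(380,241),(349.8,238.2)],73))
print('rim lines z19'); 
q=onplane(T,[(330,211.8),(415,218.5),(330,242.8),(415,250)],19);print(q.round(1), np.degrees(np.arctan2(*(q[1]-q[0])[::-1])),np.degrees(np.arctan2(*(q[3]-q[2])[::-1])))
for n in ['spare_mid','tallL_mid']:
  pass
c=T;print(np.round([onplane(T,[(181.6,231.9)],28),onplane(S,[(214.1,171.4)],28)],1))
print(np.round([onplane(T,[(342.2,228),(394.8,231)],32),onplane(S,[(269.1,246.7),(288.6,295.2)],32)],1))
E
```

```text
spare
[529.  166.4] [41.2 25.7 39.9 26. ] [  22.3  -68.9 -157.4  114.2]
[529.3 167.9] [25.3 44.3 27.9 42.8] [ 109.7   28.4  -72.8 -154.7]
[[529.12029823 166.9155988 ]]
row sq
[[ 532.3 -122.4]
 [ 520.2 -229.3]] [[ 529.8 -149. ]
 [ 525.8 -176.1]]
tall rect
[ 527.4 -161.9] [39.6 52.2 39.2 52.9] [ -6.  -96.9 175.1  83.5]
rim lines z19
[[ 562.8 -111.2]
 [ 546.7 -274.5]
 [ 504.3 -108.7]
 [ 487.1 -269.9]] -95.6286028879498 -96.08979377256476
[[[528.  170.2]]

 [[526.7 154. ]]]
[[[ 530.9 -130.1]
  [ 523.3 -228.5]]

 [[ 537.6 -124.9]
  [ 521.  -232.2]]]
```

```bash
python3 - <<'E'
from h import *
import pickle
D=pickle.load(open('D0.pkl','rb'))
s=D['side']['img']
crop(s,238,212,62,50,12,'pics/s1.png')
crop(s,258,252,66,50,12,'pics/s2.png')
E
```

```text
(no output)
```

View pics/s1.png

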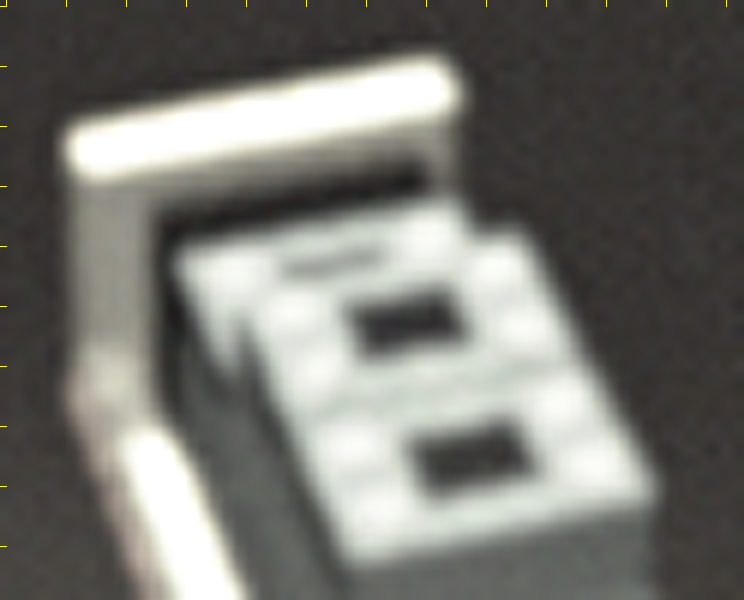

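View pics/s2.png

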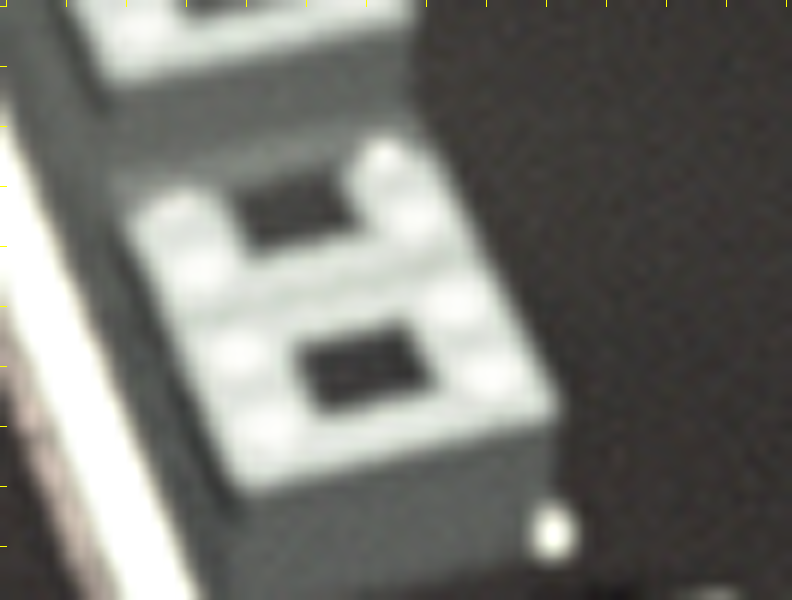

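```bash
python3 - <<'E'
from h import *
import pickle
D=pickle.load(open('D0.pkl','rb'));T,S=D['top'],D['side']
def rect(p):
    c=p.mean(0);e=p-np.roll(p,1,0);L=np.linalg.norm(e,axis=1);a=np.degrees(np.arctan2(e[:,1],e[:,0]))
    print(c.round(1),L.round(1),a.round(1))
rect(onplane(S,[(258.2,237.7),(281.7,231.1),(292.1,252.3),(266.7,258.2)],73))
print(onplane(S,[(271.25,238.6),(277.1,249.4)],73),onplane(S,[(282.25,269.2),(287.9,282.3)],57),onplane(T,[(385.8,230.8)],57))
# end plates inner faces, at rim top level and rubber
print(onplane(T,[(321.3,207.8),(319.8,240)],53),onplane(T,[(423.5,218.5),(422.5,250.5)],53))
E
```

```text
[ 529.2 -163.4] [47.8 41.7 51.4 41.1] [ 82.5  -0.7 -97.9 174.4]
[[ 529.99883787 -148.83291065]
 [ 527.95439676 -175.0080908 ]] [[ 524.22181791 -202.04334711]
 [ 520.41784672 -228.67829926]] [[ 522.91740336 -203.04243045]]
[[566.87221348 -89.51406281]
 [509.13033223 -84.5293389 ]] [[ 543.68676693 -275.91780578]
 [ 486.20923165 -269.50606805]]
```

```bash
cat >> h.py <<'E'
from scipy.spatial.transform import Rotation as Ro
def plan(pos,yaw,quiet=False):
    s=bot.observe(); R=Ro.from_euler('xyz',s['eef_rot']); Rt=Ro.from_euler('xyz',[np.pi,0,yaw])
    print('t',round(s['time'],2),'pos',np.round(s['tool_pos'],1),'rot',np.round(s['eef_rot'],3),'F',np.round(s['contact_force'],1),'M',np.round(s['torque'],2),'gap',round(s['finger_gap'],1))
    print('turn',np.round((R.inv()*Rt).as_rotvec(),3),'shift cm',np.round(R.inv().apply(np.array(pos)-s['tool_pos'])/10,2))
E
python3 -c "
from h import *
plan([530,-148.5,150],1.463)"
```

```text
t 1.1 pos [169.  497.1 231.3] rot [3.141 0.    2.814] F [0.2 0.9 0.7] M [-0.05  0.03 -0.02] gap 85.4
turn [ 0.    -0.     1.351] shift cm [-54.96 -49.5    8.13]
```

Emit:
{"method": "servo_tool", "body": {
  "motion": [0, 0, 1.351, -54.96, -49.5, 8.13, 100, 0, 0, 1.351, -54.96, -49.5, 8.13, 100, 0, 0, 1.351, -54.96, -49.5, 8.13, 100, 0, 0, 1.351, -54.96, -49.5, 8.13, 100, 0, 0, 1.351, -54.96, -49.5, 8.13, 100, 0, 0, 1.351, -54.96, -49.5, 8.13, 100, 0, 0, 1.351, -54.96, -49.5, 8.13, 100, 0, 0, 1.351, -54.96, -49.5, 8.13, 100, 0, 0, 1.351, -54.96, -49.5, 8.13, 100, 0, 0, 1.351, -54.96, -49.5, 8.13, 100, 0, 0, 1.351, -54.96, -49.5, 8.13, 100, 0, 0, 1.351, -54.96, -49.5, 8.13, 100, 0, 0, 1.351, -54.96, -49.5, 8.13, 100, 0, 0, 1.351, -54.96, -49.5, 8.13, 100, 0, 0, 1.351, -54.96, -49.5, 8.13, 100, 0, 0, 1.351, -54.96, -49.5, 8.13, 100, 0, 0, 1.351, -54.96, -49.5, 8.13, 100, 0, 0, 1.351, -54.96, -49.5, 8.13, 100],
  "squeeze": 20
}}

```text
time: 3.35
tool_pos: [530.0, -148.2, 150.2]
eef_rot: [3.141, 0.0, 1.463]
contact_force: [0.1, 0.8, -0.4]
finger_gap: 85.7
```

```bash
python3 -c "
from h import *
plan([530,-148.5,20],1.463)
for c in ['side','top']:
  d=optics.capture(c)
  p=proj(d,[[530,-148.5,150],[530,-148.5,169]]);print(p)
  for q in p: cv2.circle(d['img'],tuple(int(v) for v in q),1,(0,255,0))
  cv2.imwrite('pics/m1%s.png'%c,cv2.resize(d['img'],None,fx=1.5,fy=1.5))
"
```

```text
t 3.35 pos [ 530.  -148.2  150.2] rot [3.141 0.    1.463] F [ 0.1  0.8 -0.4] M [ 0.02  0.03 -0.  ] gap 85.7
turn [0. 0. 0.] shift cm [-0.03 -0.   13.02]
[[271.97729085 199.58187677]
 [272.19559186 189.03671009]]
[[370.4881225  223.72590806]
 [374.20638572 222.79644838]]
```

View pics/m1side.png

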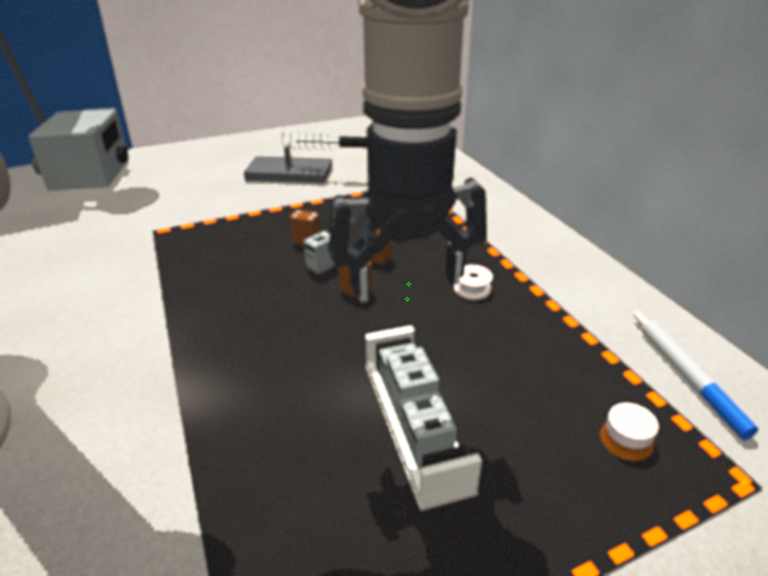

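View pics/m1top.png

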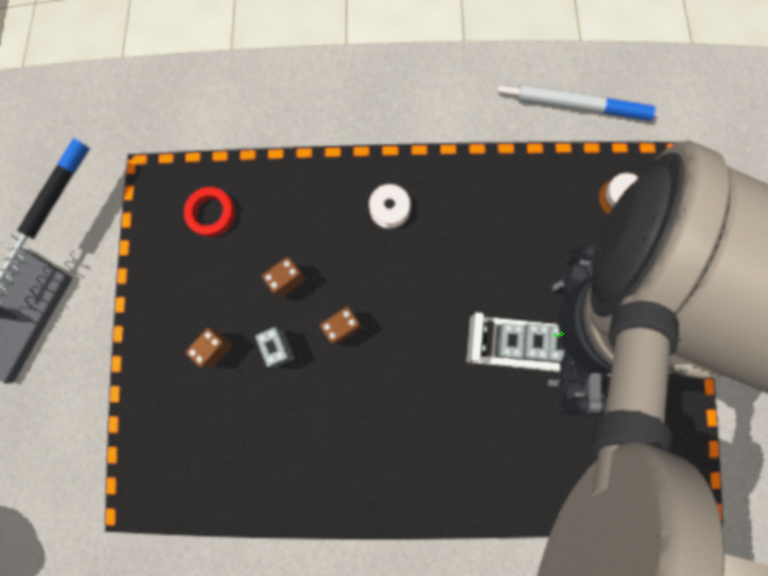

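The projected TCP (green, 272,199 side) sits midway between the tips, and the tool is in line with the row. Descending.

Emit:
{"method": "servo_tool", "body": {
  "motion": [0, 0, 0, -0.03, 0, 4, 100, 0, 0, 0, -0.03, 0, 8, 100, 0, 0, 0, -0.03, 0, 11, 100, 0, 0, 0, -0.03, 0, 13, 100, 0, 0, 0, -0.03, 0, 13, 100]
}}

```text
time: 4.08
tool_pos: [529.0, -148.3, 18.7]
eef_rot: [-3.138, -0.001, 1.463]
contact_force: [0.6, -0.2, 0.6]
finger_gap: 85.2
```

Emit:
{"method": "servo_tool", "body": {
  "motion": [0, 0, 0, 0, 0, 0, 60, 0, 0, 0, 0, 0, 0, 50, 0, 0, 0, 0, 0, 0, 45, 0, 0, 0, 0, 0, 0, 40, 0, 0, 0, 0, 0, 0, 40, 0, 0, 0, 0, 0, 0, 40, 0, 0, 0, 0, 0, 0, 40]
}}

```text
time: 4.95
tool_pos: [529.6, -148.6, 19.6]
eef_rot: [-3.14, -0.0, 1.463]
contact_force: [0.2, 0.8, 6.2]
finger_gap: 39.9
```

```bash
python3 -c "
from h import *
plan([530,-148.5,20],1.463)
for c in ['side','top']:
  d=optics.capture(c)
  cv2.imwrite('pics/m2%s.png'%c,cv2.resize(d['img'][180:320,220:440] if c=='side' else d['img'][190:270,300:440],None,fx=3.5,fy=3.5))
"
```

```text
t 4.95 pos [ 529.6 -148.6   19.6] rot [-3.14  -0.     1.463] F [0.2 0.8 6.2] M [0.02 0.04 0.01] gap 39.9
turn [-0.001 -0.    -0.   ] shift cm [ 0.01  0.04 -0.04]
```

View pics/m2side.png

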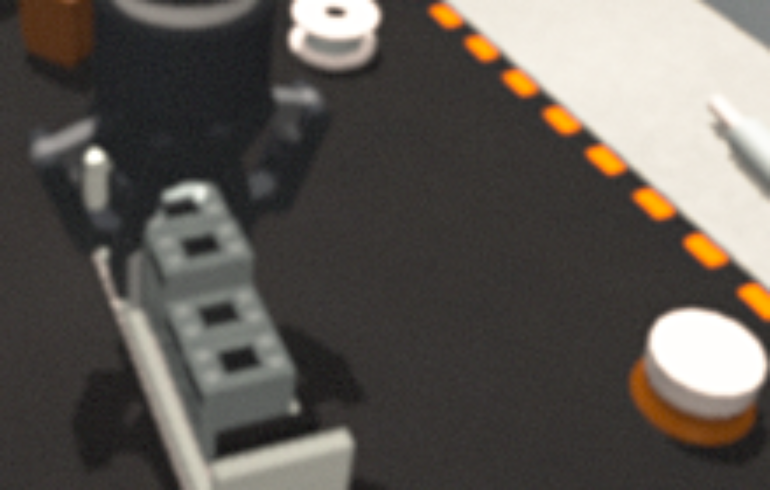

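Emit:
{"method": "servo_tool", "body": {
  "motion": [0, 0, 0, 0, 0, -0.04, 35, 0, 0, 0, 0.1, 0, -0.04, 35, 0, 0, 0, 0.2, 0, -0.04, 35, 0, 0, 0, 0.3, 0, -0.04, 35, 0, 0, 0, 0.4, 0, -0.04, 35, 0, 0, 0, 0.5, 0, -0.04, 35, 0, 0, 0, 0.5, 0, -0.04, 35]
}}

```text
time: 5.92
tool_pos: [530.1, -143.4, 20.0]
eef_rot: [-3.14, -0.001, 1.463]
contact_force: [0.2, 0.2, -0.9]
finger_gap: 39.9
```

```bash
python3 -c "
from h import *
plan([530,-148.5,20],1.463)
d=optics.capture('top')
crop(d['img'],305,205,66,50,12,'pics/m3.png')
"
```

```text
t 5.92 pos [ 530.1 -143.4   20. ] rot [-3.140e+00 -1.000e-03  1.463e+00] F [ 0.2  0.2 -0.9] M [-0.04 -0.06 -0.  ] gap 39.9
turn [-0.001 -0.001 -0.   ] shift cm [-0.51  0.04 -0.  ]
```

View pics/m3.png

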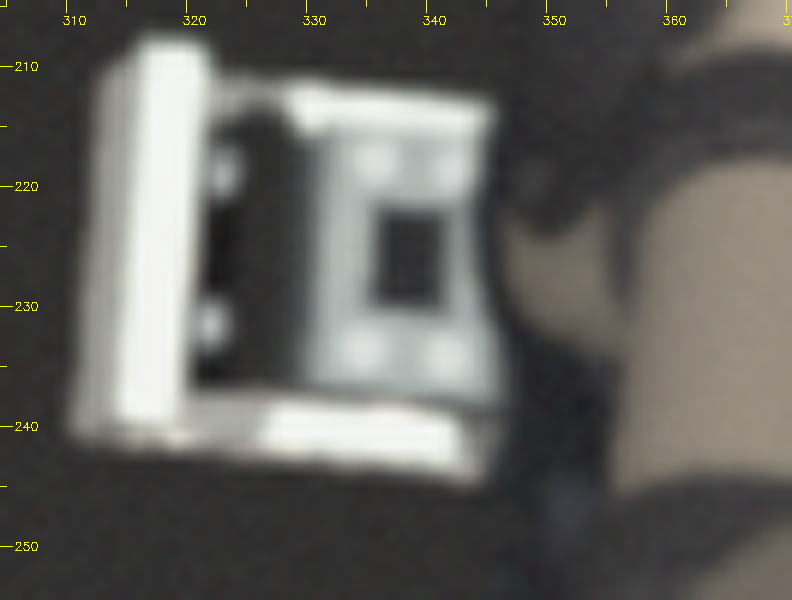

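Emit:
{"method": "servo_tool", "body": {
  "motion": [0, 0, 0, 0.05, 0, 0, 35, 0, 0, 0, 0.1, 0, 0, 35, 0, 0, 0, 0.15, 0, 0, 35, 0, 0, 0, 0.2, 0, 0, 35, 0, 0, 0, 0.2, 0, 0, 35]
}}

```text
time: 6.6
tool_pos: [530.4, -141.5, 20.1]
eef_rot: [-3.14, -0.001, 1.463]
contact_force: [0.1, 0.1, -0.7]
finger_gap: 39.9
```

Emit:
{"method": "servo_tool", "body": {
  "motion": [0, 0, 0, 0.05, 0, 0, 35, 0, 0, 0, 0.1, 0, 0, 35, 0, 0, 0, 0.1, 0, 0, 35]
}}

```text
time: 6.98
tool_pos: [530.5, -140.4, 20.0]
eef_rot: [-3.14, -0.001, 1.463]
contact_force: [-0.7, -0.2, -1.2]
finger_gap: 39.7
```

Emit:
{"method": "servo_tool", "body": {
  "motion": [0, 0, 0, 0.05, 0, 0, 35, 0, 0, 0, 0.1, 0, 0, 35, 0, 0, 0, 0.1, 0, 0, 35]
}}

```text
time: 7.35
tool_pos: [530.6, -139.3, 20.0]
eef_rot: [-3.14, -0.001, 1.463]
contact_force: [-0.0, -1.1, -2.4]
finger_gap: 39.8
```

Emit:
{"method": "servo_tool", "body": {
  "motion": [0, 0, 0, 0.05, 0, 0, 35, 0, 0, 0, 0.1, 0, 0, 35, 0, 0, 0, 0.1, 0, 0, 35]
}}

```text
time: 7.72
tool_pos: [530.7, -138.4, 20.0]
eef_rot: [-3.14, -0.001, 1.463]
contact_force: [0.3, -1.8, -1.2]
finger_gap: 39.9
```

```bash
python3 -c "
from h import *
plan([530,-148.5,20],1.463)
d=optics.capture('top')
crop(d['img'],305,205,66,50,12,'pics/m4.png')
"
```

```text
t 7.72 pos [ 530.7 -138.4   20. ] rot [-3.140e+00 -1.000e-03  1.463e+00] F [ 0.3 -1.8 -1.2] M [-0.17  0.02 -0.03] gap 39.9
turn [-0.001 -0.001  0.   ] shift cm [-1.01  0.04  0.  ]
```

View pics/m4.png

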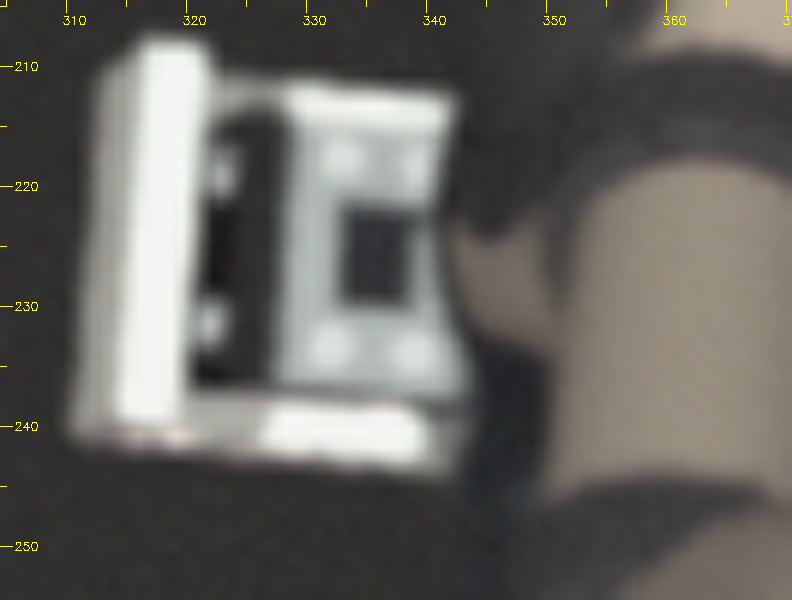

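Emit:
{"method": "servo_tool", "body": {
  "motion": [0, 0, 0, 0.03, 0, 0, 35, 0, 0, 0, 0.06, 0, 0, 35, 0, 0, 0, 0.06, 0, 0, 35, 0, 0, 0, 0.06, 0, 0, 35]
}}

```text
time: 8.28
tool_pos: [530.8, -137.9, 20.1]
eef_rot: [-3.14, -0.001, 1.463]
contact_force: [-0.7, -2.1, -1.1]
finger_gap: 39.9
```

Emit:
{"method": "servo_tool", "body": {
  "motion": [0, 0, 0, 0, 0, 0, 60, 0, 0, 0, 0, 0, 0, 100, 0, 0, 0, 0, 0, 0, 100, 0, 0, 0, 0, 0, 0, 100, 0, 0, 0, 0, 0, 0, 100]
}}

```text
time: 8.9
tool_pos: [530.8, -137.8, 20.1]
eef_rot: [-3.14, -0.001, 1.463]
contact_force: [-0.2, 0.3, -0.4]
finger_gap: 85.3
```

```bash
python3 -c "
from h import *
plan([526.8,-176,19.7],1.463)"
```

```text
t 8.9 pos [ 530.8 -137.8   20.1] rot [-3.140e+00 -1.000e-03  1.463e+00] F [-0.2  0.3 -0.4] M [-0.01 -0.01 -0.  ] gap 85.3
turn [-0.001 -0.001  0.   ] shift cm [-3.84  0.01  0.03]
```

Emit:
{"method": "servo_tool", "body": {
  "motion": [0, 0, 0, -1.5, 0, 0, 100, 0, 0, 0, -3, 0, 0, 100, 0, 0, 0, -3.84, 0, 0, 100, 0, 0, 0, -3.84, 0, 0, 100, 0, 0, 0, -3.84, 0, 0, 100]
}}

```text
time: 9.52
tool_pos: [526.5, -175.9, 20.0]
eef_rot: [-3.14, -0.001, 1.463]
contact_force: [0.2, 0.9, -0.1]
finger_gap: 85.1
```

```bash
python3 -c "
from h import *
plan([526.8,-176,20],1.463)
d=optics.capture('top')
crop(d['img'],305,205,66,50,12,'pics/m5.png')
d=optics.capture('side')
crop(d['img'],235,200,66,50,12,'pics/m5s.png')
"
```

```text
t 9.53 pos [ 526.5 -175.9   20. ] rot [-3.140e+00 -1.000e-03  1.463e+00] F [ 0.2  0.9 -0.1] M [-0.02 -0.    0.02] gap 85.1
turn [-0.001 -0.001 -0.   ] shift cm [-0.    0.03 -0.  ]
```

View pics/m5.png

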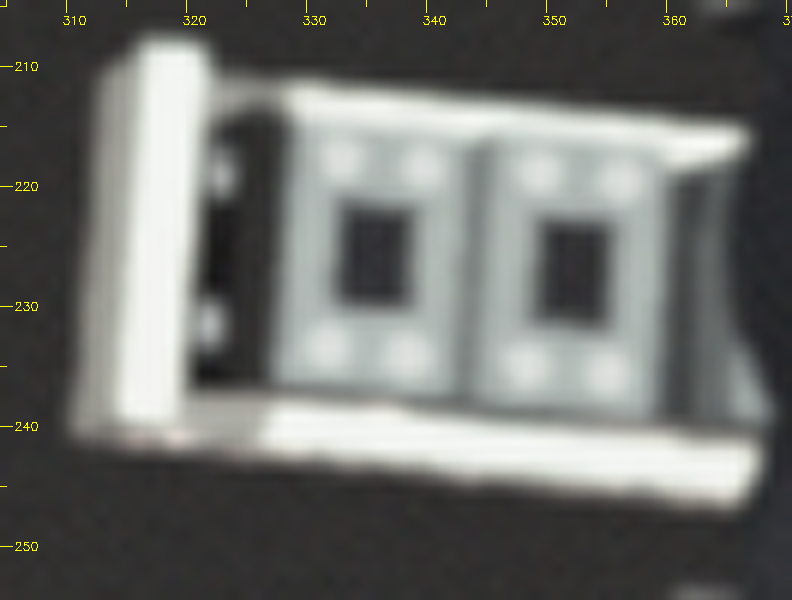

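View pics/m5s.png

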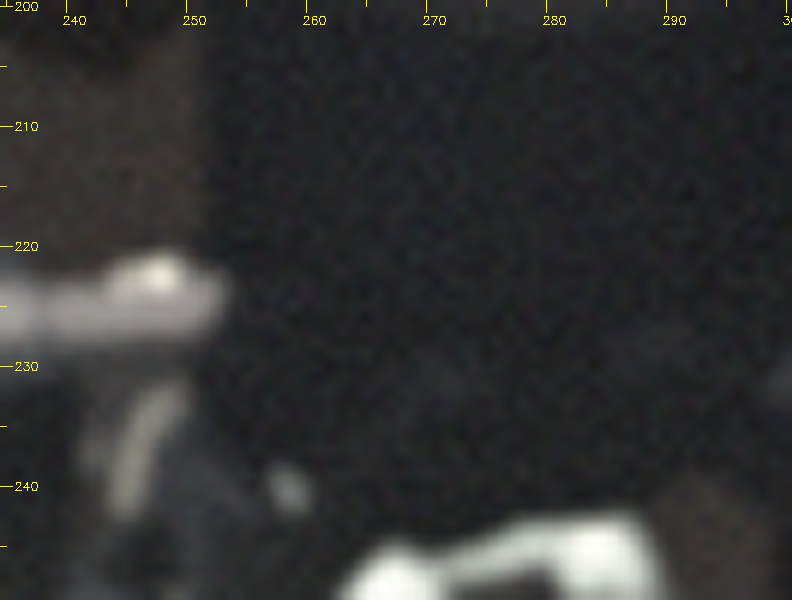

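Emit:
{"method": "servo_tool", "body": {
  "motion": [0, 0, 0, 0, 0.02, 0, 60, 0, 0, 0, 0, 0.02, 0, 50, 0, 0, 0, 0, 0.02, 0, 45, 0, 0, 0, 0, 0.02, 0, 35, 0, 0, 0, 0, 0.02, 0, 35, 0, 0, 0, 0, 0.02, 0, 35, 0, 0, 0, 0, 0.02, 0, 35]
}}

```text
time: 10.5
tool_pos: [526.9, -175.7, 20.1]
eef_rot: [-3.14, -0.001, 1.463]
contact_force: [-0.2, 0.2, 1.1]
finger_gap: 39.5
```

Emit:
{"method": "servo_tool", "body": {
  "motion": [0, 0, 0, 0, 0, -0.04, 35, 0, 0, 0, -0.15, 0, -0.04, 35, 0, 0, 0, -0.3, 0, -0.04, 35, 0, 0, 0, -0.45, 0, -0.04, 35, 0, 0, 0, -0.6, 0, -0.04, 35, 0, 0, 0, -0.75, 0, -0.04, 35, 0, 0, 0, -0.9, 0, -0.04, 35, 0, 0, 0, -1.05, 0, -0.04, 35, 0, 0, 0, -1.2, 0, -0.04, 35, 0, 0, 0, -1.2, 0, -0.04, 35]
}}

```text
time: 11.75
tool_pos: [525.7, -187.8, 20.5]
eef_rot: [-3.141, -0.001, 1.463]
contact_force: [-0.0, 0.3, -0.7]
finger_gap: 39.9
```

```bash
python3 -c "
from h import *
plan([526.8,-176,20],1.463)
d=optics.capture('side')
crop(d['img'],258,252,66,50,12,'pics/m6.png')
"
```

```text
t 11.75 pos [ 525.7 -187.8   20.5] rot [-3.141e+00 -1.000e-03  1.463e+00] F [-0.   0.3 -0.7] M [0.01 0.01 0.01] gap 39.9
turn [-0.001 -0.001  0.   ] shift cm [ 1.19 -0.02  0.05]
```

View pics/m6.png

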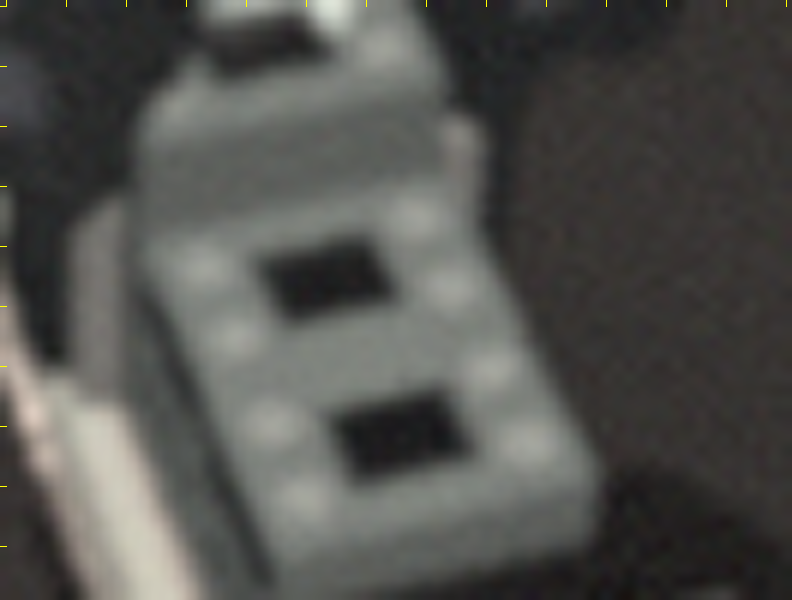

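Emit:
{"method": "servo_tool", "body": {
  "motion": [0, 0, 0, -0.1, 0, 0, 35, 0, 0, 0, -0.2, 0, 0, 35, 0, 0, 0, -0.3, 0, 0, 35, 0, 0, 0, -0.35, 0, 0, 35, 0, 0, 0, -0.4, 0, 0, 35, 0, 0, 0, -0.4, 0, 0, 35]
}}

```text
time: 12.55
tool_pos: [525.3, -191.9, 20.6]
eef_rot: [-3.141, -0.0, 1.463]
contact_force: [-0.7, 0.9, -1.5]
finger_gap: 39.9
```

Emit:
{"method": "servo_tool", "body": {
  "motion": [0, 0, 0, -0.05, 0, 0, 35, 0, 0, 0, -0.1, 0, 0, 35, 0, 0, 0, -0.1, 0, 0, 35]
}}

```text
time: 12.92
tool_pos: [525.2, -192.9, 20.6]
eef_rot: [-3.141, -0.0, 1.463]
contact_force: [0.0, 0.4, -0.3]
finger_gap: 39.6
```

Emit:
{"method": "servo_tool", "body": {
  "motion": [0, 0, 0, -0.05, 0, 0, 35, 0, 0, 0, -0.1, 0, 0, 35, 0, 0, 0, -0.1, 0, 0, 35]
}}

```text
time: 13.3
tool_pos: [525.1, -193.8, 20.6]
eef_rot: [-3.141, -0.001, 1.463]
contact_force: [0.7, 3.0, -1.0]
finger_gap: 39.9
```

Emit:
{"method": "servo_tool", "body": {
  "motion": [0, 0, 0, -0.03, 0, 0, 35, 0, 0, 0, -0.05, 0, 0, 35, 0, 0, 0, -0.05, 0, 0, 35, 0, 0, 0, -0.05, 0, 0, 35]
}}

```text
time: 13.8
tool_pos: [525.0, -194.2, 20.6]
eef_rot: [-3.141, -0.001, 1.463]
contact_force: [0.9, 4.4, 0.4]
finger_gap: 39.7
```

Emit:
{"method": "servo_tool", "body": {
  "motion": [0, 0, 0, 0, 0, 0, 60, 0, 0, 0, 0, 0, 0, 100, 0, 0, 0, 0, 0, 0, 100, 0, 0, 0, 0, 0, 0, 100, 0, 0, 0, 0, 0, -2, 100, 0, 0, 0, 0, 0, -6, 100, 0, 0, 0, 0, 0, -11, 100, 0, 0, 0, 0, 0, -14, 100, 0, 0, 0, 0, 0, -14, 100]
}}

```text
time: 14.92
tool_pos: [526.4, -195.0, 163.2]
eef_rot: [3.137, 0.002, 1.463]
contact_force: [0.4, -0.7, -0.1]
finger_gap: 85.4
```

```bash
python3 -c "
from h import *
plan([529.1,167,160],np.radians(22.5))"
```

```text
t 14.93 pos [ 526.4 -195.   163.2] rot [3.137e+00 2.000e-03 1.463e+00] F [ 0.4 -0.7 -0.1] M [-0.01 -0.   -0.  ] gap 85.4
turn [ 5.000e-03 -1.000e-03  1.071e+00] shift cm [36.02 -3.62  0.25]
```

Emit:
{"method": "servo_tool", "body": {
  "motion": [0, 0, 1.071, 36, -3.62, 0.2, 100, 0, 0, 1.071, 36, -3.62, 0.2, 100, 0, 0, 1.071, 36, -3.62, 0.2, 100, 0, 0, 1.071, 36, -3.62, 0.2, 100, 0, 0, 1.071, 36, -3.62, 0.2, 100, 0, 0, 1.071, 36, -3.62, 0.2, 100, 0, 0, 1.071, 36, -3.62, 0.2, 100, 0, 0, 1.071, 36, -3.62, 0.2, 100, 0, 0, 1.071, 36, -3.62, 0.2, 100, 0, 0, 1.071, 36, -3.62, 0.2, 100, 0, 0, 1.071, 36, -3.62, 0.2, 100, 0, 0, 1.071, 36, -3.62, 0.2, 100]
}}

```text
time: 16.42
tool_pos: [529.2, 166.3, 160.6]
eef_rot: [3.138, -0.003, 0.392]
contact_force: [0.7, 0.5, -0.7]
finger_gap: 85.5
```

```bash
python3 -c "
from h import *
import pickle
plan([529.1,167,25],np.radians(22.5))
D={}
for c in ['side','top']:
  D[c]=optics.capture(c)
pickle.dump(D,open('D1.pkl','wb'))
crop(D['top']['img'],305,205,66,50,12,'pics/t7a.png')
crop(D['top']['img'],370,205,66,50,12,'pics/t7b.png')
d=D['side']
p=proj(d,[[529.1,167,163],[529.1,167,53]])
for q in p: cv2.circle(d['img'],tuple(int(v) for v in q),1,(0,255,0))
crop(d['img'],170,90,80,90,6,'pics/s7.png')
crop(d['img'],235,210,80,90,8,'pics/s7r.png')
"
```

```text
t 16.43 pos [529.2 166.3 160.6] rot [ 3.138e+00 -3.000e-03  3.920e-01] F [ 0.7  0.5 -0.7] M [ 0.01 -0.01 -0.02] gap 85.5
turn [ 0.003 -0.003 -0.001] shift cm [-0.02 -0.12 13.56]
```

View pics/t7a.png

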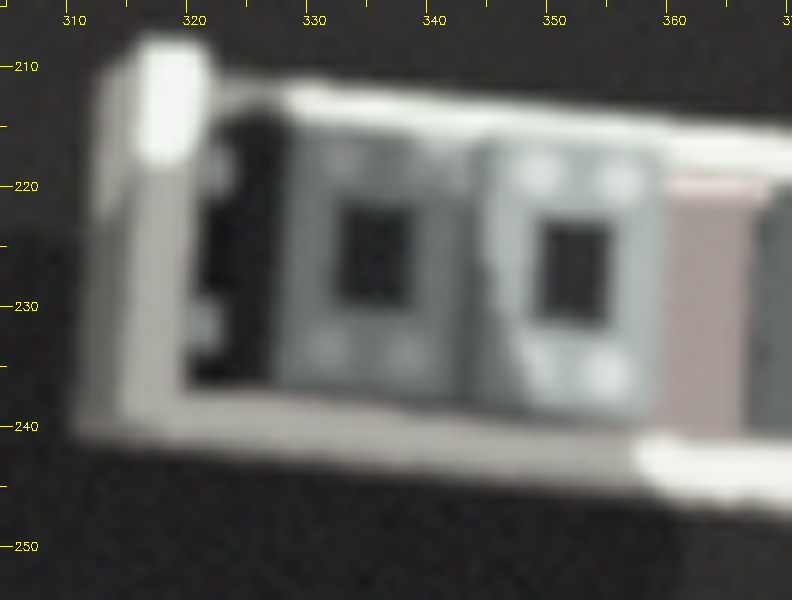

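View pics/t7b.png

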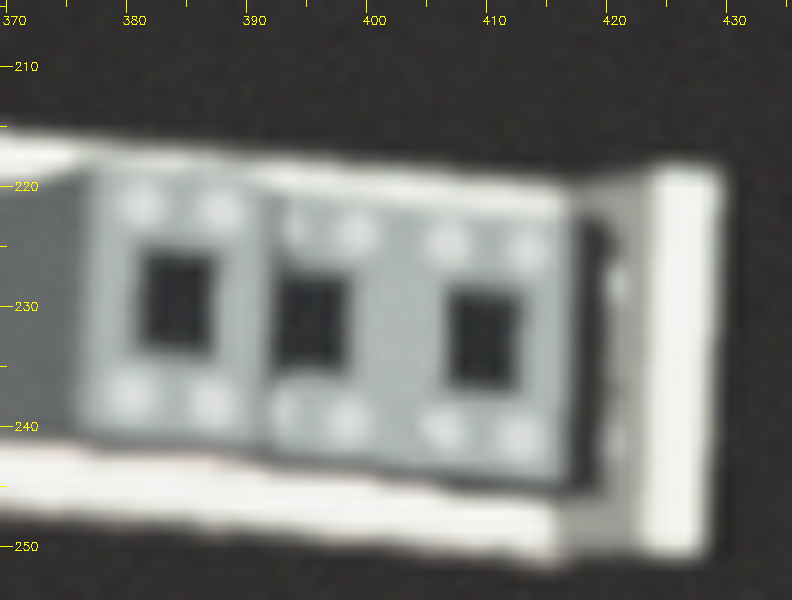

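View pics/s7.png

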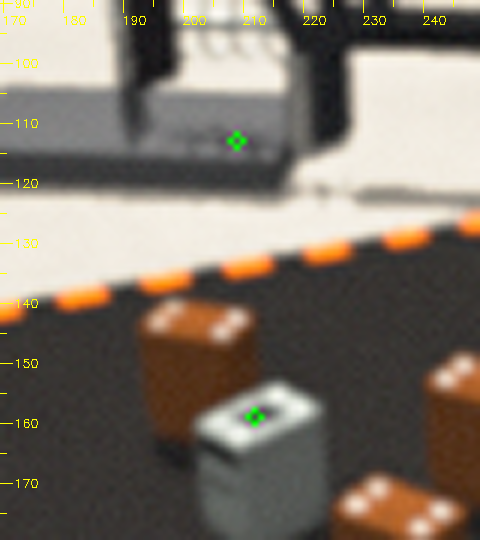

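View pics/s7r.png

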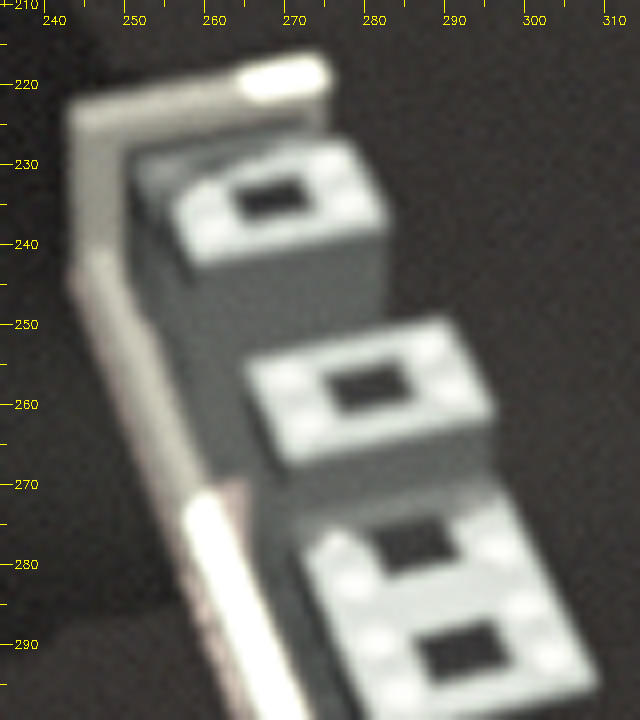

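```bash
python3 -c "
from h import *
import pickle
D=pickle.load(open('D1.pkl','rb'));T,S=D['top'],D['side']
for a in (onplane(T,[(352.3,227.3),(384,229.8)],73),onplane(S,[(268.5,234.5),(280.8,257.6)],73)):
  print(a.round(1),a.mean(0).round(1),np.linalg.norm(a[0]-a[1]).round(1))
"
```

```text
[[ 529.5 -139. ]
 [ 524.  -194.5]] [ 526.8 -166.8] 55.8
[[ 530.  -138.1]
 [ 525.5 -193.3]] [ 527.7 -165.7] 55.4
```

Emit:
{"method": "servo_tool", "body": {
  "motion": [0.003, -0.003, 0, 0, -0.12, 5, 100, 0.003, -0.003, 0, 0, -0.12, 10, 100, 0.003, -0.003, 0, 0, -0.12, 13, 100, 0.003, -0.003, 0, 0, -0.12, 13.95, 100, 0.003, -0.003, 0, 0, -0.12, 13.95, 100, 0.003, -0.003, 0, 0, -0.12, 13.95, 100],
  "squeeze": 25
}}

```text
time: 17.27
tool_pos: [530.3, 167.6, 22.6]
eef_rot: [3.141, -0.003, 0.392]
contact_force: [-0.4, -0.8, 0.2]
finger_gap: 85.0
```

```bash
python3 -c "
from h import *
plan([529.1,167,21],np.radians(22.5))"
```

```text
t 17.27 pos [530.3 167.6  22.6] rot [ 3.141e+00 -3.000e-03  3.920e-01] F [-0.4 -0.8  0.2] M [ 0.02  0.   -0.02] gap 85.0
turn [ 0.001 -0.003 -0.001] shift cm [-0.14  0.01  0.15]
```

Emit:
{"method": "servo_tool", "body": {
  "motion": [0, -0.003, 0, -0.1, 0, 0.15, 100, 0, -0.003, 0, -0.1, 0, 0.15, 60, 0, -0.003, 0, -0.1, 0, 0.15, 50, 0, -0.003, 0, -0.1, 0, 0.15, 45, 0, -0.003, 0, -0.1, 0, 0.15, 35, 0, -0.003, 0, -0.1, 0, 0.15, 35, 0, -0.003, 0, -0.1, 0, 0.15, 35, 0, -0.003, 0, -0.1, 0, 0.15, 35]
}}

```text
time: 18.27
tool_pos: [529.4, 167.2, 21.0]
eef_rot: [3.141, 0.0, 0.392]
contact_force: [-0.2, -0.3, -0.5]
finger_gap: 29.7
```

```bash
python3 -c "
from h import *
plan([529.1,167,21],np.radians(22.5))"
```

```text
t 18.27 pos [529.4 167.2  21. ] rot [3.141 0.    0.392] F [-0.2 -0.3 -0.5] M [-0.02  0.   -0.  ] gap 29.7
turn [ 0.001  0.    -0.001] shift cm [-0.03  0.01  0.  ]
```

The pads closed on air at 29.7 mm. I had swapped the edge lengths and angles: the long axis is at +22°, not −67°. I'll check the clearance and regrip at yaw 112°.

```bash
python3 -c "
from h import *
import pickle
D=pickle.load(open('D1.pkl','rb'));T=pickle.load(open('D0.pkl','rb'))['top']
print(onplane(T,[(188.5,184),(227,217.5),(137,232)],53).round(0))
plan([529.1,167,21],1.962)"
```

```text
[[615. 153.]
 [552.  81.]
 [527. 248.]]
t 18.27 pos [529.4 167.2  21. ] rot [3.141 0.    0.392] F [-0.2 -0.3 -0.5] M [-0.02  0.   -0.  ] gap 29.7
turn [ 1.00e-03  1.00e-03 -1.57e+00] shift cm [-0.03  0.01  0.  ]
```

Emit:
{"method": "servo_tool", "body": {
  "motion": [0, 0, 0, 0, 0, 0, 100, 0, 0, 0, 0, 0, 0, 100, 0, 0, 0, 0, 0, 0, 100, 0, 0, 0, 0, 0, -4, 100, 0, 0, 0, 0, 0, -7, 100, 0, 0, -0.4, 0, 0, -7, 100, 0, 0, -0.8, 0, 0, -7, 100, 0, 0, -1.2, 0, 0, -7, 100, 0, 0, -1.57, 0, 0, -7, 100, 0, 0, -1.57, 0, 0, -7, 100, 0, 0, -1.57, 0, 0, -7, 100, 0, 0, -1.57, 0, 0, -7, 100, 0, 0, -1.57, 0, 0, -7, 100, 0, 0, -1.57, 0, 0, -7, 100]
}}

```text
time: 20.02
tool_pos: [529.3, 167.3, 91.0]
eef_rot: [-3.141, 0.001, 1.966]
contact_force: [-1.0, 0.2, 0.4]
finger_gap: 85.5
```

```bash
python3 -c "
from h import *
plan([529.1,167,21],1.962)
T=optics.capture('side');
crop(T['img'],180,130,66,60,10,'pics/s8.png')"
```

```text
t 20.02 pos [529.3 167.3  91. ] rot [-3.141e+00  1.000e-03  1.966e+00] F [-1.   0.2  0.4] M [-0.06  0.03 -0.01] gap 85.5
turn [-0.     0.001  0.004] shift cm [-0.01 -0.03  7.  ]
```

View pics/s8.png

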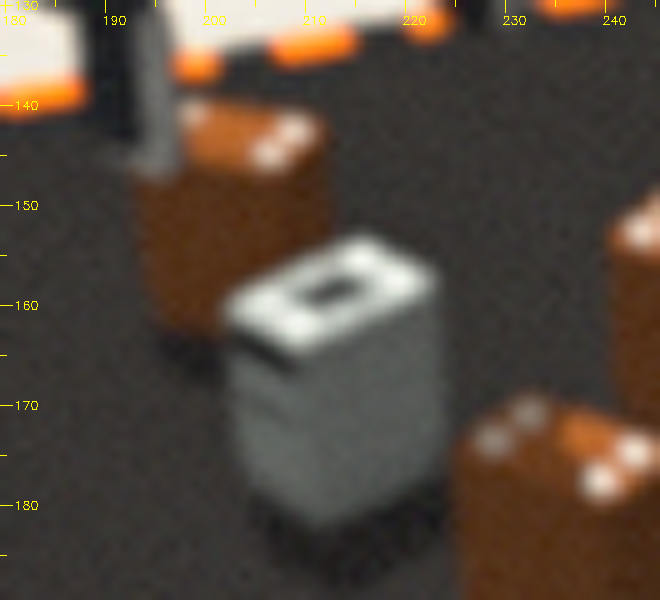

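Emit:
{"method": "servo_tool", "body": {
  "motion": [0, 0, 0, 0, 0, 3, 100, 0, 0, 0, 0, -0.03, 6, 100, 0, 0, 0, 0, -0.03, 7, 100, 0, 0, 0, 0, -0.03, 7, 100, 0, 0, 0, 0, -0.03, 7, 100, 0, 0, 0, 0, -0.03, 7, 60, 0, 0, 0, 0, -0.03, 7, 50, 0, 0, 0, 0, -0.03, 7, 45, 0, 0, 0, 0, -0.03, 7, 35, 0, 0, 0, 0, -0.03, 7, 35, 0, 0, 0, 0, -0.03, 7, 35, 0, 0, 0, 0, -0.03, 7, 35]
}}

```text
time: 21.58
tool_pos: [529.3, 167.1, 21.5]
eef_rot: [3.141, 0.001, 1.967]
contact_force: [-0.0, 0.0, 4.9]
finger_gap: 39.8
```

Emit:
{"method": "servo_tool", "body": {
  "motion": [0, 0, 0, 0, 0, -1, 35, 0, 0, 0, 0, 0, -4, 35, 0, 0, 0, 0, 0, -8, 35, 0, 0, 0, 0, 0, -11.5, 35, 0, 0, 0, 0, 0, -11.5, 35, 0, 0, 0, 0, 0, -11.5, 35]
}}

```text
time: 22.32
tool_pos: [528.6, 167.1, 135.9]
eef_rot: [-3.141, 0.001, 1.967]
contact_force: [0.6, 0.0, -1.5]
finger_gap: 39.9
```

```bash
python3 -c "
from h import *
plan([527.5,-166,136],1.463)
T=optics.capture('side');
crop(T['img'],180,70,66,70,8,'pics/s9.png')"
```

```text
t 22.32 pos [528.6 167.1 135.9] rot [-3.141e+00  1.000e-03  1.967e+00] F [ 0.6  0.  -1.5] M [ 0.02 -0.03 -0.  ] gap 39.9
turn [-0.     0.001  0.504] shift cm [-3.069e+01 -1.296e+01  3.000e-02]
```

View pics/s9.png

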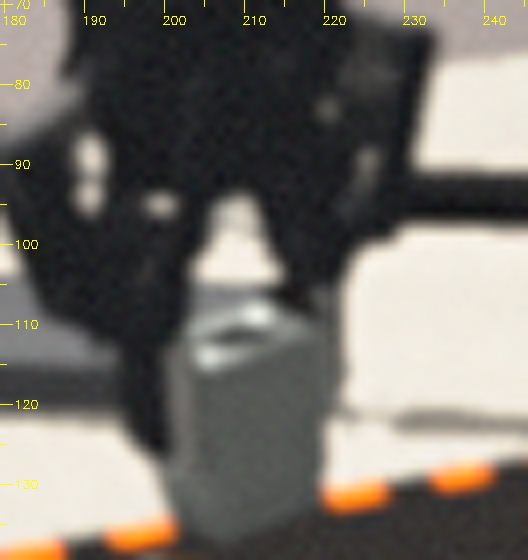

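Held upright. Moving over the gap at height.

Emit:
{"method": "servo_tool", "body": {
  "motion": [0, 0, 0.1, -4, -1.7, 0, 35, 0, 0, 0.2, -9, -3.8, 0, 35, 0, 0, 0.3, -14, -5.9, 0, 35, 0, 0, 0.4, -19, -8, 0, 35, 0, 0, 0.504, -24, -10.1, 0, 35, 0, 0, 0.504, -28, -11.8, 0, 35, 0, 0, 0.504, -30, -12.7, 0, 35, 0, 0, 0.504, -30.69, -12.96, 0, 35, 0, 0, 0.504, -30.69, -12.96, 0, 35, 0, 0, 0.504, -30.69, -12.96, 0, 35, 0, 0, 0.504, -30.69, -12.96, 0, 35]
}}

```text
time: 23.75
tool_pos: [527.4, -165.0, 135.9]
eef_rot: [-3.14, 0.001, 1.465]
contact_force: [-0.2, 0.3, -0.9]
finger_gap: 40.0
```

```bash
python3 -c "
from h import *
import pickle
plan([527.5,-166,100],1.463)
D={c:optics.capture(c) for c in ['side','top']}
pickle.dump(D,open('D2.pkl','wb'))
crop(D['side']['img'],235,165,90,120,6,'pics/s10.png')
crop(D['top']['img'],325,190,100,75,8,'pics/t10.png')"
```

```text
t 23.75 pos [ 527.4 -165.   135.9] rot [-3.140e+00  1.000e-03  1.465e+00] F [-0.2  0.3 -0.9] M [-0.01  0.   -0.01] gap 40.0
turn [-0.001  0.001  0.002] shift cm [-0.1   0.02  3.59]
```

View pics/s10.png

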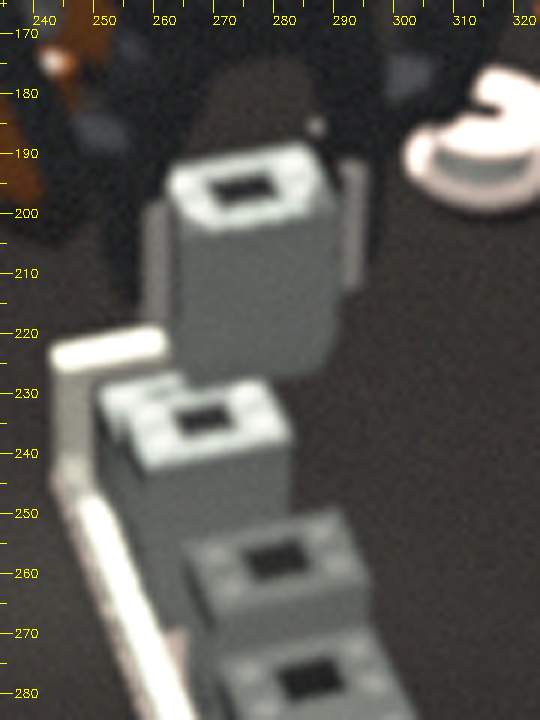

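View pics/t10.png

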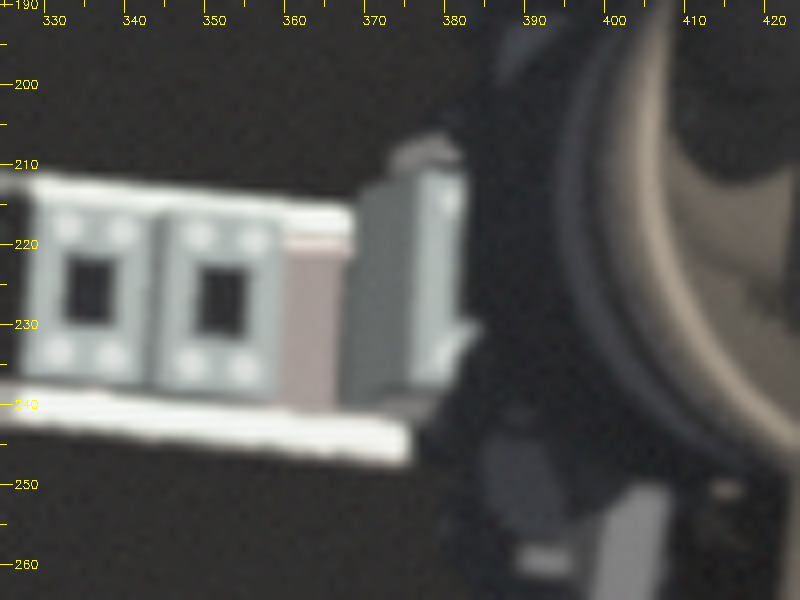

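```bash
python3 -c "
from h import *
import pickle
D=pickle.load(open('D2.pkl','rb'));T,S=D['top'],D['side']
print(onplane(S,[(274.8,195.8)],167.4), onplane(S,[(262.8,195.5),(286.5,188.8),(290.7,196.3),(270.5,202.3)],167.4).round(1))
a=onplane(T,[(376.4,211.5),(375.4,238)],167.4);print(a.round(1))
u=np.array([-np.sin(-.1078),np.cos(-.1078)])
print((a.mean(0)-13*u).round(1))
"
```

```text
[[ 527.26490362 -163.37169237]] [[ 511.8 -155.9]
 [ 550.5 -154.1]
 [ 547.6 -173.5]
 [ 515.1 -175.1]]
[[ 546.8 -153.4]
 [ 507.7 -149.4]]
[ 525.9 -164.3]
```

Emit:
{"method": "servo_tool", "body": {
  "motion": [0, 0, 0.002, -0.17, 0.05, 0.5, 35, 0, 0, 0.002, -0.17, 0.05, 1.5, 35, 0, 0, 0.002, -0.17, 0.05, 2.5, 35, 0, 0, 0.002, -0.17, 0.05, 3.5, 35, 0, 0, 0.002, -0.17, 0.05, 3.8, 35, 0, 0, 0.002, -0.17, 0.05, 3.8, 35, 0, 0, 0.002, -0.17, 0.05, 3.8, 35]
}}

```text
time: 24.72
tool_pos: [527.9, -167.3, 98.3]
eef_rot: [-3.141, 0.002, 1.462]
contact_force: [-0.3, 0.5, -0.5]
finger_gap: 40.1
```

```bash
python3 -c "
from h import *
import pickle
plan([527.8,-166.7,80],1.463)
D={c:optics.capture(c) for c in ['side','top']}
pickle.dump(D,open('D3.pkl','wb'))
crop(D['side']['img'],240,195,80,90,8,'pics/s11.png')
crop(D['top']['img'],335,200,66,50,12,'pics/t11.png')"
```

```text
t 24.73 pos [ 527.9 -167.3   98.3] rot [-3.141e+00  2.000e-03  1.462e+00] F [-0.3  0.5 -0.5] M [-0.02  0.05 -0.  ] gap 40.1
turn [-0.001  0.002 -0.001] shift cm [ 0.06 -0.02  1.83]
```

View pics/s11.png

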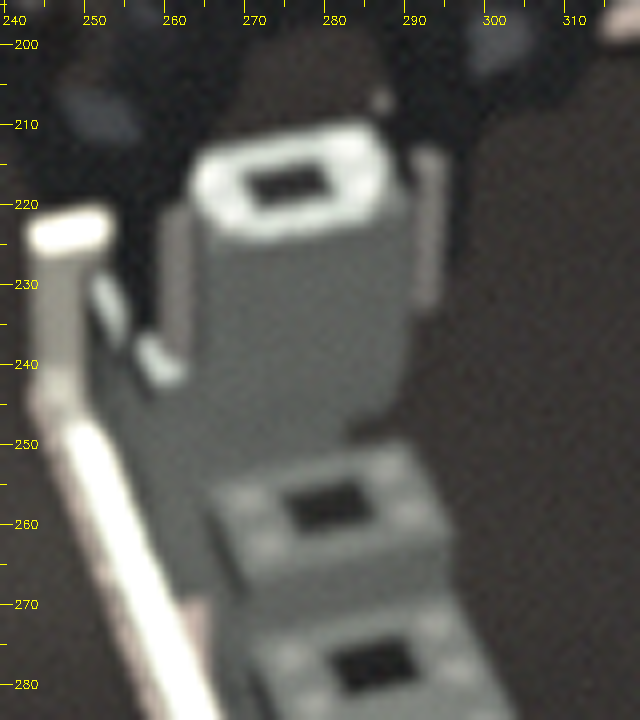

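View pics/t11.png

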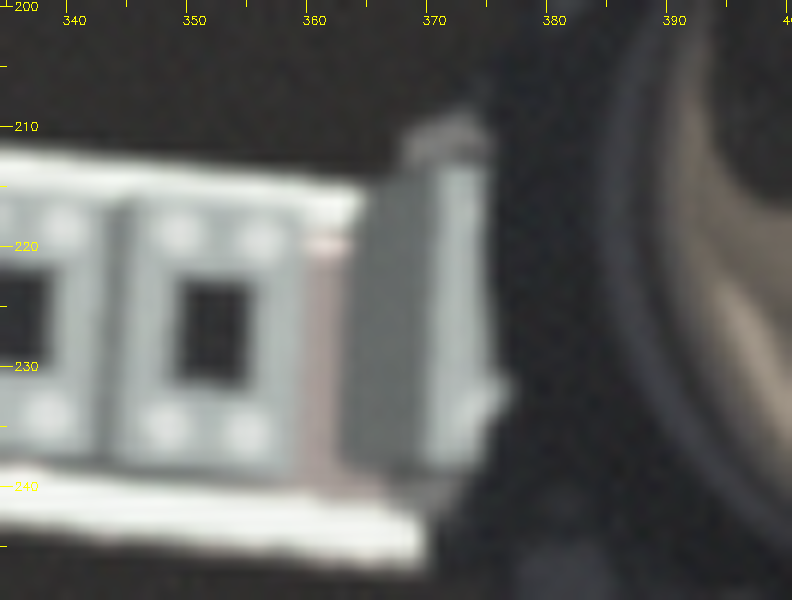

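```bash
python3 -c "
from h import *
import pickle
D=pickle.load(open('D3.pkl','rb'));T,S=D['top'],D['side']
print(onplane(S,[(275.25,217.6)],129.8), onplane(S,[(262.8,217),(285.5,210),(288.7,217.5),(269,224)],129.8).mean(0).round(1))
a=onplane(T,[(370.75,213.5),(369.8,238.5)],129.8);print(a.round(1))
u=np.array([-np.sin(-.1078),np.cos(-.1078)])
print((a.mean(0)-13*u).round(1))
"
```

```text
[[ 527.44074956 -166.42974943]] [ 529.8 -166. ]
[[ 547.6 -155.9]
 [ 508.1 -152. ]]
[ 526.4 -166.9]
```

Emit:
{"method": "servo_tool", "body": {
  "motion": [0, 0.002, 0, 0.03, 0, 0.4, 35, 0, 0.002, 0, 0.03, 0, 0.8, 35, 0, 0.002, 0, 0.03, 0, 1.1, 35, 0, 0.002, 0, 0.03, 0, 1.4, 35, 0, 0.002, 0, 0.03, 0, 1.4, 35]
}}

```text
time: 25.45
tool_pos: [527.8, -166.9, 84.0]
eef_rot: [-3.141, -0.0, 1.462]
contact_force: [-0.7, -0.7, -1.1]
finger_gap: 39.3
```

Emit:
{"method": "servo_tool", "body": {
  "motion": [0, 0, 0, 0, 0, 0.2, 35, 0, 0, 0, 0, 0, 0.4, 35, 0, 0, 0, 0, 0, 0.6, 35, 0, 0, 0, 0, 0, 0.8, 35, 0, 0, 0, 0, 0, 0.8, 35]
}}

```text
time: 26.08
tool_pos: [527.6, -166.8, 75.8]
eef_rot: [-3.14, -0.001, 1.462]
contact_force: [-1.0, -0.4, -1.5]
finger_gap: 39.6
```

```bash
python3 -c "
from h import *
import pickle
plan([527.8,-166.7,80],1.463)
D={c:optics.capture(c) for c in ['side']}
crop(D['side']['img'],240,205,80,90,8,'pics/s12.png')"
```

```text
t 26.07 pos [ 527.6 -166.8   75.8] rot [-3.140e+00 -1.000e-03  1.462e+00] F [-1.  -0.4 -1.5] M [-0.06  0.03  0.02] gap 39.6
turn [-0.001 -0.001 -0.001] shift cm [ 0.02  0.01 -0.42]
```

View pics/s12.png

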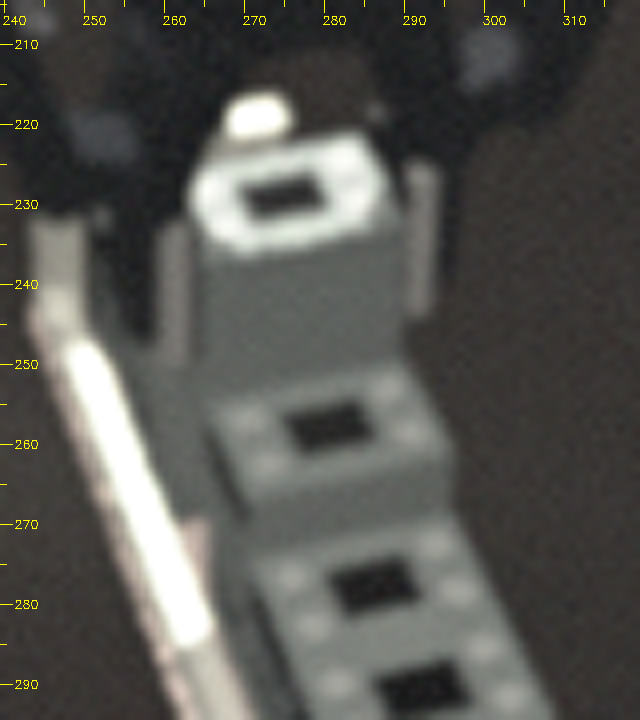

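It has entered the gap with no side force. Continuing down.

Emit:
{"method": "servo_tool", "body": {
  "motion": [0, 0, 0, 0, 0, 0.3, 35, 0, 0, 0, 0, 0, 0.6, 35, 0, 0, 0, 0, 0, 0.9, 35, 0, 0, 0, 0, 0, 1.2, 35, 0, 0, 0, 0, 0, 1.5, 35, 0, 0, 0, 0, 0, 1.8, 35, 0, 0, 0, 0, 0, 1.8, 35]
}}

```text
time: 27.0
tool_pos: [527.5, -166.8, 57.6]
eef_rot: [-3.14, -0.001, 1.462]
contact_force: [-0.1, 0.4, -0.9]
finger_gap: 39.4
```

Emit:
{"method": "servo_tool", "body": {
  "motion": [0, 0, 0, 0, 0, 0.3, 35, 0, 0, 0, 0, 0, 0.6, 35, 0, 0, 0, 0, 0, 0.9, 35, 0, 0, 0, 0, 0, 1.2, 35, 0, 0, 0, 0, 0, 1.5, 35, 0, 0, 0, 0, 0, 1.8, 35, 0, 0, 0, 0, 0, 1.8, 35]
}}

```text
time: 27.88
tool_pos: [527.3, -166.7, 39.4]
eef_rot: [-3.139, -0.001, 1.462]
contact_force: [0.2, -1.0, -0.1]
finger_gap: 39.5
```

Emit:
{"method": "servo_tool", "body": {
  "motion": [0, 0, 0, 0, 0, 0.2, 35, 0, 0, 0, 0, 0, 0.4, 35, 0, 0, 0, 0, 0, 0.6, 35, 0, 0, 0, 0, 0, 0.8, 35, 0, 0, 0, 0, 0, 1.0, 35, 0, 0, 0, 0, 0, 1.0, 35]
}}

```text
time: 28.62
tool_pos: [527.2, -166.6, 29.2]
eef_rot: [-3.139, -0.001, 1.462]
contact_force: [-0.7, 0.2, -0.6]
finger_gap: 39.8
```

Emit:
{"method": "servo_tool", "body": {
  "motion": [0, 0, 0, 0, 0, 0.1, 35, 0, 0, 0, 0, 0, 0.2, 35, 0, 0, 0, 0, 0, 0.3, 35, 0, 0, 0, 0, 0, 0.3, 35]
}}

```text
time: 29.12
tool_pos: [527.2, -166.6, 26.1]
eef_rot: [-3.139, -0.001, 1.462]
contact_force: [0.2, -0.1, -1.1]
finger_gap: 39.3
```

Emit:
{"method": "servo_tool", "body": {
  "motion": [0, 0, 0, 0, 0, 0.05, 35, 0, 0, 0, 0, 0, 0.1, 35, 0, 0, 0, 0, 0, 0.1, 35]
}}

```text
time: 29.5
tool_pos: [527.2, -166.6, 25.5]
eef_rot: [-3.139, -0.001, 1.462]
contact_force: [-1.5, 0.1, 4.6]
finger_gap: 40.0
```

Touched the floor at TCP z 25.5, as predicted. Releasing.

Emit:
{"method": "servo_tool", "body": {
  "motion": [0, 0, 0, 0, 0, 0, 52, 0, 0, 0, 0, 0, 0, 60, 0, 0, 0, 0, 0, 0, 100, 0, 0, 0, 0, 0, 0, 100, 0, 0, 0, 0, 0, 0, 100, 0, 0, 0, 0, 0, 0, 100, 0, 0, 0, 0, 0, -3, 100, 0, 0, 0, 0, 0, -8, 100, 0, 0, 0, 0, 0, -13, 100, 0, 0, 0, 0, 0, -16, 100, 0, 0, 0, 0, 0, -16, 100]
}}

```text
time: 30.88
tool_pos: [528.8, -167.3, 188.2]
eef_rot: [3.139, 0.001, 1.462]
contact_force: [0.2, 0.1, -0.4]
finger_gap: 85.7
```

Emit:
{"method": "servo_tool", "body": {
  "motion": [0, 0, 0, 15, 0, 0, 100, 0, 0, 0, 15, 0, 0, 100, 0, 0, 0, 25, 0, 0, 100, 0, 0, 0, 25, 0, 0, 100, 0, 0, 0, 25, 0, 0, 100, 0, 0, 0, 25, 0, 0, 100, 0, 0, 0, 25, 0, 0, 100]
}}

```text
time: 31.75
tool_pos: [555.6, 79.8, 187.3]
eef_rot: [3.14, 0.001, 1.461]
contact_force: [0.0, -0.4, 0.1]
finger_gap: 85.2
```

```bash
python3 -c "
from h import *
import pickle
plan([527.8,-166.7,80],1.463)
D={c:optics.capture(c) for c in ['side','top']}
pickle.dump(D,open('D4.pkl','wb'))
crop(D['side']['img'],240,205,80,95,6,'pics/s13.png')
crop(D['top']['img'],308,200,124,55,6,'pics/t13.png')
cv2.imwrite('pics/full.png',D['top']['img'])"
```

```text
t 31.75 pos [555.6  79.8 187.3] rot [3.140e+00 1.000e-03 1.461e+00] F [ 0.  -0.4  0.1] M [-0.01  0.03 -0.01] gap 85.2
turn [ 0.002  0.001 -0.002] shift cm [-24.79  -0.08  10.77]
```

View pics/s13.png

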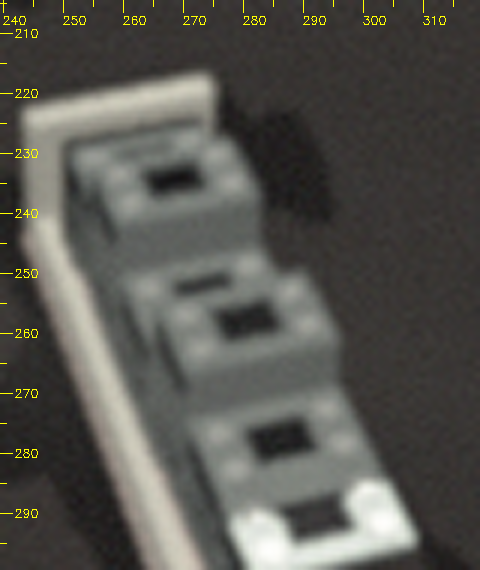

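View pics/t13.png

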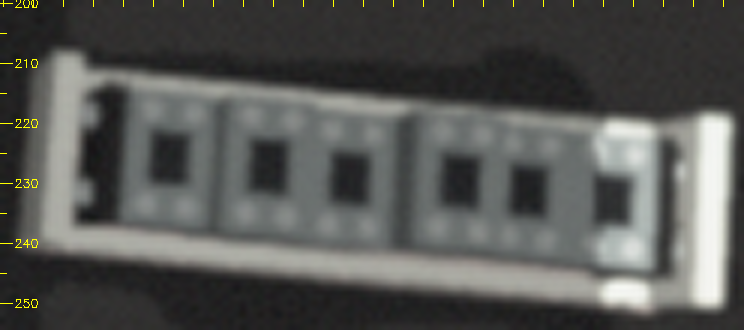

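```bash
python3 -c "
from h import *
import pickle
D=pickle.load(open('D4.pkl','rb'));T,S=D['top'],D['side']
a=onplane(T,[(352.3,227.3),(384.2,229.8)],73);b=onplane(T,[(365.8,229.3)],57)
print(a.round(1),b.round(1),np.linalg.norm(a-b,axis=1).round(1))
a=onplane(S,[(268.6,234.1),(280.7,257.2)],73);b=onplane(S,[(273.4,251)],57)
print(a.round(1),b.round(1),np.linalg.norm(a-b,axis=1).round(1))
"
```

```text
[[ 529.5 -139. ]
 [ 524.  -194.9]] [[ 526.4 -167. ]] [28.2 28. ]
[[ 530.6 -137.3]
 [ 525.7 -192.5]] [[ 528.5 -160.9]] [23.7 31.7]
```

The top view puts the spare 28 mm from each tall module and level with the row. The side view's 23.7/31.7 is skewed because tallR hides part of the spare's top. Handing in.

```bash
python3 -c "
from h import *
print(bot.finish_job())"
```

```text
the job is handed in; nothing more can be done
None
```

The loose grey relay module now stands released between the two tall modules, fully down on the tray floor, and the job is handed in. It took about 32 s of the 64 s allowed, and no verdict was reported.

**Making the gap:** I gripped each tall module low and slid it with its neighbours until the sprung end pushed back. The wrist read about 2 N on the left and 4.4 N on the right. The tall modules ended about 55.5 mm apart, centre to centre.

**Fetching the module:** My first grip closed on air because I had mixed up the module's long and short axes. It was not disturbed, and I turned the gripper 90° and gripped it properly.

**Placing it:** It went into the gap with side forces in the noise, no more than about 1 N. It met the floor at the expected height with 4.6 N, and I then released it and moved the arm clear.

**Last checks:**
- **Top view:** the module is 28.2 mm and 28.0 mm from its tall neighbours and in line with the row, and all six modules look upright in the pictures.
- **Side view:** this disagreed, giving 23.7 mm and 31.7 mm. There tallR hides part of the module's top, so I trusted the top view, which also matches the arm's position when it let go.
- **Not measured at the end:** I did not measure tilt, or recheck where the flux jar, spool and tape roll stand. I planned the arm's path clear of them and felt no unexpected contact.

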